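# Close the service bay of a bag sealer and hold its cover shut

## Task

The bag sealer's service bay is open. First turn its orange quarter-turn wing counter-clockwise (seen from above) until it lines up with the two red marks on the rim; only then pick the loose aluminium cover panel off the grey tray, lower it into the bay so that the wing comes up through the panel's slot, and press it down fully home against the springy gasket. Finish while holding it pressed there: do not let go, because the gasket lifts the panel as soon as the push ends; leave the wing lined up and the biscuits, the carton and the jar where they are.

Things in the scene. Friction and masses are not known exactly. Their poses are not given: they have to be found in the camera images.
- sealer: Fixed white bag sealer, 200 (x) x 240 (y) mm, rim 83 mm high; along its back (x 60 to 95 mm) an aluminium jaw 18 mm higher. Origin: centre of underside; x from front to jaw, z up. In its top an open bay 116 (x) x 176 (y) mm, centred at x -25 mm, 8 mm deep to a rigid ledge (75 mm high), deeper inside the ledge. Two red marks on the rim before and behind the wing, on the line y = 58 mm.
- bay (a point): Centre of the bay at ledge height (75 mm above the table), axes as the sealer. A fully seated panel has its underside centre here, its axes parallel to these and its top flush with the rim.
- fastener (a joint): Angle of the quarter-turn fastener about the vertical, counter-clockwise from above positive, 0 to 2.2 rad, no stop or click at the aligned angle; stays where left (friction 0.06 N m). 0: wing along the sealer's y axis; 1.571: lined up with the red marks, along the sealer's x axis, as it must be to pass through the panel's slot. Starts between 0.2 and 0.75.
- wing_top (a point): Centre of the top of the fastener's orange wing, on its turning axis, 120 mm above the table, 58 mm from the bay centre along the sealer's +y. The wing is an upright blade 44 mm long, 10 mm thick, 35 mm tall (85 to 120 mm above the table) on a thin stem, a white line along its top. Turns with the wing: y along its length, x across its thickness.
- gasket (a joint): Travel of the black rubber gasket frame on the ledge: 0 free (its top 5 mm above the ledge), 0.005 m with the panel pressed fully home on the ledge. It pushes up with 7 N at 0 and 12 N at 0.005, more than the panel's weight, so a panel that is not pushed stands about 5 mm proud.
- panel: Loose aluminium cover panel, plate 110 (x) x 170 (y) x 8 mm, 0.28 to 0.45 kg, flat on the tray. Origin: centre of the plate's underside; z up, to the handle side. Near its +y end a through slot 54 (x) x 20 (y) mm, centred 58 mm from the plate's centre. Fits the bay with 3 mm to spare on each side, only one way round: axes parallel to the sealer's.
- panel_handle (a point): Grip point of the panel's black upright block handle, on the plate's centre, 34 mm above the plate's underside. The block is 14 mm (along the panel's x) x 50 mm (along its y), and rises 38 mm above the plate's top face. Axes as the panel.
- panel_slot (a point): Centre of the panel's slot at the plate's top face, 58 mm from the panel's origin along its +y.
- tray: Grey plastic tray, fixed, 240 x 240 x 20 mm, floor and walls 4 mm; origin: centre of its underside.
- biscuits: Bystander: round stack of biscuits, 68 mm across, 60 mm tall; origin: centre of its underside.
- carton: Bystander: green and cream carton, 110 x 160 x 55 mm; origin: centre of its underside.
- jar: Bystander: jar with a yellow cap, 70 mm across, 100 mm tall; origin: centre of its underside.

How it is judged:
By the outcome, as a careful person would: the job done as asked, in the order asked, and still so for the second after the job is handed in, while the arm keeps its last pose, push and grip.
It also fails if it takes over 54 s, if anything falls off the work surface, if the arm or the gripper's body presses on something with over 40 N, if the wrist force passes 120 N, or if a joint passes its speed limit or range.

## Robot

A 7-joint arm with a two-finger parallel gripper is mounted at the origin on the work surface. World frame = base frame: x ahead of the robot, y to its left, z up, the work surface at z = 0. Lengths are in m, angles in rad, forces in N, time in s.
With the tool pointing down it reaches from about 0.4 to 0.85 m from the base axis. Payload 10.4 kg.
Tool frame: the origin (TCP) lies at the centre of the arm's flange, where the gripper is bolted on; the fingertips stand 182 mm ahead of it and the grasp point (between the pads) lies r.grasp_offset ahead of it (r.grasp_offset is the distance from the TCP to the grasp point, in m); z points along the fingers, y is the line along which they close (so a half turn about z gives the same grasp; the last joint's range is limited). The gripper opens to 87 mm and grips with 3 to 60 N. Pads are 19 mm wide; open, the fingers measure 117 mm over their backs; the gripper's body (75 mm by 190 mm) begins 51 mm behind the grasp point.
Start: joints at [1.318, 0.332, -0.065, 1.46, 0.022, 1.35, -0.088], TCP at [0.142, -0.609, 0.405] pointing down, gripper open.
Joint ranges: [-2.6, 2.6], [-0.5, 2.12], [-1.47, 1.34], [0.16, 2.42], [-1.27, 4.41], [0.06, 2.06], [-2.6, 2.6]. Speed limits (rad/s): [2.22, 2.22, 2.79, 2.79, 3.14, 3.14, 3.14].

## Interface

Orientations are given as a unit quaternion [x, y, z, w].
In Python, from bench import status, vision, job, spotter, r gives the robot as it stands. The module is installed in compiled form; this text tells all that it offers.
- The arm moves only by the tool play_rows, never from a script. Its argument "series" is a list of rows, each a list of 6 numbers: the shift along the tool's x, y, z each as a share of 150 mm, from -1 to 1, then the turn, a rotation vector about the tool's x, y, z each as a share of 30 degrees, from -1 to 1. In form: [[x, y, z, ax, ay, az], ...]. A call has 1 to 5 rows; each row is the pose to reach, as a shift and turn from the pose commanded when the call began, along the tool's axes at that moment; what a row does not reach only later rows make up. A row lasts 1/10 s, in which the tool goes at most 50 mm and 8.59 degrees, less where a joint would pass 70% of its speed; a pose out of reach is approached as far as the arm can. A call with a number of a shift or a turn outside -1 to 1 is refused whole. A call with a gripper value outside its range is refused whole. "fingers" is the opening, from -1 (shut) to 1 (fully open), set as the call begins (left out, the last holds). The fingers move at their own pace and stop on an object; "squeeze" is the grip in N (left out, the last holds). Time passes only in rows, so rows that repeat a pose let the fingers close. It gives the time, the measured TCP pose, the force, the opening and the grip force at its end, in the units of the state.
- status.read_state(): the state, without advancing time (a new reading comes with each control period).
- vision.camera(name): name is "side" or "top" or "wrist"; returns the picture (480x640x3 uint8, blue, green, red); there is no depth.
- vision.calibration(name): a dict with "fx", "fy", "cx", "cy" (pixels), "rvec" (rotation vector, rad) and "tvec" (3), from world to camera coordinates, as OpenCV has them; the wrist camera has in their place "T_tool_cam" (4x4, takes a point from camera to tool coordinates, whose origin is the TCP and whose axes are the flange's). Camera axes: x right, y down, z forward; pixel columns grow to the right and rows downward; lengths in m; the calibration is good to about 2 mm. A picture is of the moment at which its call begins: read the wrist's pose just before it. calibration takes no time and is no camera call.
- job.close_job(): hands the job in; it is judged then, once.
Trained networks look in the newest picture that a camera, given by its name, has taken for a name from the list of things; names that differ only in an ending like _2 or _b are one class to them, and where a whole thing is asked for, a point or a joint stands for the part that bears it (a point fixed in the world has none). Each returns a list of dicts, best first, with "conf" (0 to 1); they miss things now and then, are a little off and sometimes report something else, mostly with a low value. They report only what shows in the picture. A call takes as long as a camera call.
- spotter.boxes_of(camera, name): "point" ([x, y, z] in m, in world coordinates, good to about 4 mm: the middle of the surface that is visible of it).
- spotter.regions_of(camera, name): "pixels" (480x640 bool, what is visible of it).
The state is a dict: "time": time; "joint_positions": joint angles; "joint_vel": joint speeds; "joint_torque": joint torques, N m; "ee_pos": TCP position; "eef_rot": TCP orientation; "ft_force": force on the tool from outside, world axes, zero at the start; "torque": the same for the moment, N m; "width": finger opening in m; "grip_force": force on a finger pad.
Only numpy, scipy, OpenCV 4.12 (cv2) and the standard library are available. Lean on these libraries where they do the work, as an engineer would, in place of code of your own. Each camera call takes 0.05 s, during which the arm holds its last target. There are 200 camera calls.

## Working session

There is one attempt and no reset: what is moved stays moved. The work goes in short steps, Python scripts to look and compute and a tool call to move; the robot and the scene stay as the last step left them, time stands still between calls to the robot, and variables do not carry over. Pictures are saved under pics/ and viewed, at most 10 in all, crops included, and the job is handed in when it is done.

Besides the shell and the picture viewer there is one more tool, called after "Request:" as name([rows], argument=value, ...), one row to a line, values as JSON. play_rows: Moves the arm, as the interface text tells. Shift numbers are shares of 150 mm and turn numbers shares of 30 degrees, none past 1 either way. Its arguments: {"type":"object","properties":{"series":{"type":"array","items":{"type":"array","items":{"type":"number"}}},"fingers":{"type":"number"},"squeeze":{"type":"number"}},"required":["series"]}

```bash
mkdir -p pics
cat > h.py <<'E'
import numpy as np, cv2
from scipy.spatial.transform import Rotation as R
from bench import status, vision, job, spotter, r
def cam(n):
    s=status.read_state(); im=vision.camera(n); c=vision.calibration(n)
    K=np.array([[c['fx'],0,c['cx']],[0,c['fy'],c['cy']],[0,0,1.]])
    if 'rvec' in c:
        M=np.eye(4); M[:3,:3]=cv2.Rodrigues(np.array(c['rvec'],float))[0]; M[:3,3]=np.ravel(c['tvec'])
    else:
        T=np.eye(4); T[:3,:3]=R.from_quat(s['eef_rot']).as_matrix(); T[:3,3]=s['ee_pos']
        M=np.linalg.inv(T@np.array(c['T_tool_cam']))
    return im,K,M
def onz(K,M,uv,z):
    d=M[:3,:3].T@np.linalg.inv(K)@np.array([uv[0],uv[1],1.]); o=-M[:3,:3].T@M[:3,3]
    return o+d*(z-o[2])/d[2]
def proj(K,M,p):
    q=K@(M[:3,:3]@np.asarray(p)+M[:3,3]); return q[:2]/q[2]
def tri(obs):
    A=[];
    for K,M,uv in obs:
        P=K@M[:3]; A+= [uv[0]*P[2]-P[0],uv[1]*P[2]-P[1]]
    X=np.linalg.svd(np.array(A))[2][-1]; return X[:3]/X[3]
E
python3 - <<'E'
from h import *
s=status.read_state(); print(s['time'],s['ee_pos'],s['eef_rot'],s['width'],r.grasp_offset)
for n in ['top','side']:
    im,K,M=cam(n); cv2.imwrite(f'pics/{n}0.png',im); print(n,-M[:3,:3].T@M[:3,3])
    for t in ['sealer','wing_top','panel','panel_handle','panel_slot','tray','biscuits','carton','jar']:
        print(t,[(np.round(d['point'],3).tolist(),round(d['conf'],2)) for d in spotter.boxes_of(n,t)[:2]])
print(status.read_state()['time'])
E
```

```text
0.0 [ 0.1423398  -0.60844439  0.40392552] [ 9.93404876e-01  1.14657027e-01 -1.13912326e-04 -7.11324228e-04] 0.08713289570459179 0.1635
top [0.46857738 0.00178641 1.12258527]
sealer [([0.479, 0.189, 0.081], 0.89)]
wing_top [([0.472, 0.25, 0.12], 0.6), ([0.496, 0.478, 0.054], 0.48)]
panel [([0.513, -0.165, 0.008], 0.95)]
panel_handle [([0.511, -0.166, 0.016], 0.72)]
panel_slot [([0.514, -0.163, 0.012], 0.65)]
tray []
biscuits [([0.769, -0.013, 0.056], 0.71)]
carton [([0.496, 0.478, 0.054], 0.83)]
jar [([0.524, -0.43, 0.099], 0.86)]
side [0.05286617 0.66931892 1.14919533]
sealer [([0.463, 0.202, 0.078], 0.84)]
wing_top [([0.471, 0.253, 0.112], 0.51), ([0.759, -0.005, 0.062], 0.22)]
panel [([0.508, -0.151, 0.006], 0.71)]
panel_handle [([0.508, -0.152, 0.012], 0.79)]
panel_slot [([0.511, -0.152, 0.008], 0.68)]
tray [([0.508, -0.161, 0.007], 0.63), ([0.46, 0.2, 0.082], 0.16)]
biscuits [([0.761, -0.003, 0.059], 0.88)]
carton [([0.491, 0.478, 0.054], 0.95), ([0.76, -0.005, 0.059], 0.33)]
jar [([0.52, -0.422, 0.074], 0.9)]
1.0
```

```bash
ls pics
```

```text
side0.png
top0.png
```

View pics/top0.png

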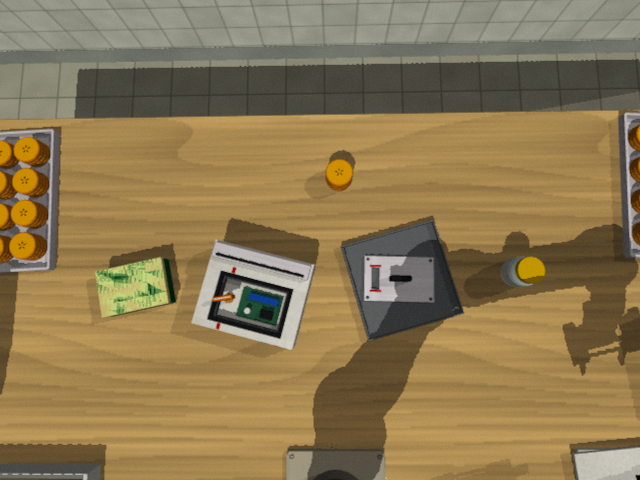

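View pics/side0.png

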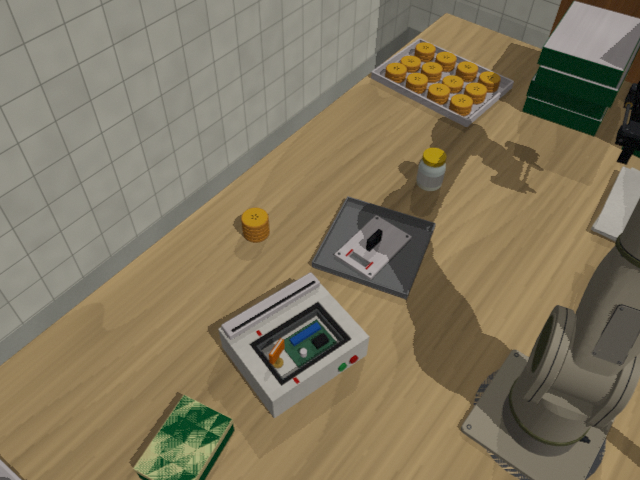

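The top view shows the sealer with the wing at about (224,297) and the red marks at (234,269) and (218,326). The panel lies in the tray, handle at (400,278) and slot on its left at (376,278). The side view agrees. Next I'll move the wrist camera over the panel.

```bash
cat >> h.py <<'E'
def goal(p,yaw=None,s=None):
    """TCP target; yaw = world angle of tool x (tool down). Prints shares in current tool axes."""
    s=s or status.read_state(); Rt=R.from_quat(s['eef_rot'])
    d=Rt.inv().apply(np.array(p)-s['ee_pos'])
    a=np.zeros(3)
    if yaw is not None:
        G=R.from_matrix(np.array([[np.cos(yaw),np.sin(yaw),0],[np.sin(yaw),-np.cos(yaw),0],[0,0,-1.]]))
        a=(Rt.inv()*G).as_rotvec()
    print('shift',np.round(d/.15,3),'turn',np.round(np.degrees(a)/30,3))
E
python3 - <<'E'
from h import *
c=vision.calibration('wrist'); print(np.round(c['T_tool_cam'],3),c['fx'],c['cx'],c['cy'])
s=status.read_state()
Rt=R.from_quat(s['eef_rot']).as_matrix(); print(np.round(Rt,3))
goal([0.47,-0.16,0.40],0,s)
goal([0.44,0.22,0.40],0,s)
E
```

```text
[[-0.    -0.961 -0.276  0.076]
 [ 1.    -0.    -0.001  0.   ]
 [ 0.001 -0.276  0.961  0.02 ]
 [ 0.     0.     0.     1.   ]] 391.31974513930055 313.5572943282558 238.92235432448462
[[ 0.974  0.228  0.   ]
 [ 0.228 -0.974 -0.   ]
 [ 0.     0.    -1.   ]]
shift [ 2.808 -2.414  0.032] turn [ 0.    -0.     0.439]
shift [ 3.19  -4.927  0.032] turn [ 0.    -0.     0.439]
```

Request:
play_rows([
  [1,-0.8,0,0,0,0],
  [1,-0.8,0,0,0,0],
  [1,-0.8,0,0,0,0],
  [1,-0.8,0,0,0,0],
], fingers=1)

```text
time: 1.4
ee_pos: [0.2627, -0.4553, 0.405]
eef_rot: [0.993, 0.115, 0.0, 0.0]
ft_force: [1.2, -0.1, 0.0]
width: 0.0868
grip_force: 0.0
```

Request:
play_rows([
  [1,-0.8,0,0,0,0],
  [1,-0.8,0,0,0,0],
  [1,-0.8,0,0,0,0],
  [1,-0.8,0,0,0,0],
])

```text
time: 1.8
ee_pos: [0.3812, -0.304, 0.4052]
eef_rot: [0.993, 0.115, 0.0, 0.0]
ft_force: [0.7, -0.2, 0.0]
width: 0.0869
grip_force: 0.0
```

Request:
play_rows([
  [0.9,-0.8,0,0,0,0.2],
  [0.9,-0.8,0,0,0,0.44],
  [0.9,-0.8,0,0,0,0.44],
  [0.9,-0.8,0,0,0,0.44],
  [0.9,-0.8,0,0,0,0.44],
])

```text
time: 2.3
ee_pos: [0.486, -0.1541, 0.405]
eef_rot: [1.0, 0.004, 0.001, -0.001]
ft_force: [-0.3, -0.7, -0.5]
width: 0.0868
grip_force: 0.0
```

Run:
```python
from h import *
im,K,M=cam('wrist'); cv2.imwrite('pics/w_panel.png',im); np.savez('w_panel.npz',K=K,M=M)
for t in ['panel','panel_handle','panel_slot']:
    print(t,[(np.round(d['point'],3).tolist(),round(d['conf'],2)) for d in spotter.boxes_of('wrist',t)[:2]])
d=spotter.regions_of('wrist','panel')
if d: np.save('m_panel.npy',d[0]['pixels']); print(d[0]['pixels'].sum())
s=status.read_state(); print(s['time'],s['ee_pos'],s['joint_vel'].round(3) if hasattr(s['joint_vel'],'round') else s['joint_vel'])
goal([0.46,0.19,0.40],0)
```

```text
panel [([0.52, -0.163, 0.013], 0.86)]
panel_handle [([0.521, -0.165, 0.011], 0.88), ([0.492, 0.064, 0.076], 0.58)]
panel_slot [([0.52, -0.165, 0.013], 0.81)]
19751
2.55 [ 0.48330485 -0.16039335  0.40473386] [ 0.002 -0.    -0.004  0.001 -0.003 -0.001 -0.003]
shift [-0.162 -2.335  0.03 ] turn [ 0.001  0.    -0.006]
```

View pics/w_panel.png

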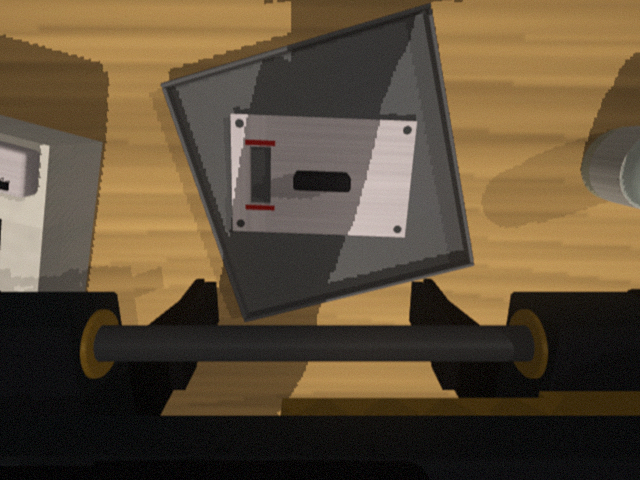

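The wrist view shows the panel corners near (230,114), (417,120), (405,237) and (231,233), with the handle at (322,181) and the slot at (260,175). The arm was still settling, so I'll retake it and fit the pose.

```bash
cat >> h.py <<'E'
def bestmask(n,t,k=0):
    d=spotter.regions_of(n,t); return d[k]['pixels'].astype(np.uint8) if d else None
def rect(mask,K,M,z):
    cs,_=cv2.findContours(mask,cv2.RETR_EXTERNAL,cv2.CHAIN_APPROX_NONE); c=max(cs,key=cv2.contourArea)[:,0]
    P=np.array([onz(K,M,u,z)[:2] for u in c],np.float32)
    (x,y),(w,h),a=cv2.minAreaRect(P*1000); return x/1000,y/1000,w,h,a
E
python3 - <<'E'
from h import *
im,K,M=cam('wrist'); cv2.imwrite('pics/w_panel2.png',im); np.savez('w_panel2.npz',K=K,M=M)
m=bestmask('wrist','panel'); h=bestmask('wrist','panel_handle')
np.save('m_panel.npy',m)
for z in (0.0,.012,.03): print(z,np.round(rect(m,K,M,z),4))
g=cv2.cvtColor(im,cv2.COLOR_BGR2GRAY)
# red slot stripes and dark handle
hsv=cv2.cvtColor(im,cv2.COLOR_BGR2HSV); red=((hsv[...,0]<8)|(hsv[...,0]>172))&(hsv[...,1]>120)&(hsv[...,2]>60)
n,l,st,ce=cv2.connectedComponentsWithStats(red.astype(np.uint8))
for i in range(1,n):
    if st[i,4]>30: print('red',st[i],ce[i],onz(K,M,ce[i],.012).round(4))
ht=((g<45)&(m>0)).astype(np.uint8); ht=((g<45)).astype(np.uint8)
n,l,st,ce=cv2.connectedComponentsWithStats(ht)
for i in range(1,n):
    x,y,w,hh,a=st[i]
    if 250<x<330 and 150<y<200 and a>200: print('handle',st[i],ce[i],onz(K,M,ce[i],.05).round(4)); print(rect((l==i).astype(np.uint8),K,M,.05))
print(status.read_state()['time'])
E
```

```text
0.0 [ 5.150000e-01 -1.600000e-01  1.753567e+02  1.134642e+02  8.814940e+01]
0.012 [ 5.163000e-01 -1.601000e-01  1.698874e+02  1.099253e+02  8.814940e+01]
0.03 [ 5.184000e-01 -1.601000e-01  1.616834e+02  1.046170e+02  8.814940e+01]
red [236 137  31   6 146] [251.2260274  139.06849315] [ 0.5483 -0.1031  0.012 ]
red [238 202  29   5 130] [251.51538462 204.2       ] [ 0.4873 -0.1005  0.012 ]
handle [ 285  167   57   21 1064] [312.8712406  177.27725564] [ 0.5178 -0.16    0.05  ]
(0.517801513671875, -0.16027281188964843, 47.981109619140625, 16.29798126220703, 88.14265441894531)
2.7
```

Request:
play_rows([
  [-0.08,-0.33,0,0,0,0],
  [-0.08,-0.66,0,0,0,0],
  [-0.08,-1,0,0,0,0],
  [-0.08,-1,0,0,0,0],
])

```text
time: 3.1
ee_pos: [0.4715, -0.0028, 0.4054]
eef_rot: [1.0, 0.004, 0.001, -0.0]
ft_force: [0.2, -1.0, 0.4]
width: 0.087
grip_force: 0.0
```

Request:
play_rows([
  [-0.08,-0.33,0,0,0,0],
  [-0.08,-0.66,0,0,0,0],
  [-0.08,-1,0,0,0,0],
  [-0.08,-1,0,0,0,0],
])

```text
time: 3.5
ee_pos: [0.4589, 0.1469, 0.4054]
eef_rot: [1.0, 0.004, 0.001, -0.001]
ft_force: [0.2, -0.1, 0.5]
width: 0.087
grip_force: 0.0
```

Request:
play_rows([
  [0,-0.33,0,0,0,0],
  [0,-0.33,0,0,0,0],
  [0,-0.33,0,0,0,0],
  [0,-0.33,0,0,0,0],
])

```text
time: 3.9
ee_pos: [0.4605, 0.1892, 0.4046]
eef_rot: [1.0, -0.001, -0.0, 0.0]
ft_force: [-0.2, 0.1, -1.0]
width: 0.0869
grip_force: 0.0
```

Run:
```python
from h import *
im,K,M=cam('wrist'); cv2.imwrite('pics/w_seal.png',im); np.savez('w_seal.npz',K=K,M=M)
m=bestmask('wrist','sealer'); np.save('m_seal.npy',m); w=bestmask('wrist','wing_top'); 
if w is not None: np.save('m_wing.npy',w); print(w.sum(), cv2.boundingRect(w), rect(w,K,M,.12))
hsv=cv2.cvtColor(im,cv2.COLOR_BGR2HSV); red=((hsv[...,0]<8)|(hsv[...,0]>172))&(hsv[...,1]>120)&(hsv[...,2]>60)
n,l,st,ce=cv2.connectedComponentsWithStats(red.astype(np.uint8))
for i in range(1,n):
    if st[i,4]>30: print('red',st[i],ce[i],onz(K,M,ce[i],.083).round(4))
s=status.read_state(); print(s['time'],s['ee_pos'])
```

```text
1369 (196, 201, 67, 32) (0.47678564453125, 0.24751539611816406, 18.512401580810547, 47.876075744628906, 10.38732624053955)
red [621 110  19   6  97] [630.27835052 112.11340206] [ 0.5461 -0.0434  0.083 ]
red [247 118  14  21 203] [253.77832512 128.09359606] [0.5356 0.2332 0.083 ]
red [605 177  30   6 137] [619.73722628 179.81751825] [ 0.4966 -0.0462  0.083 ]
red [216 280  11  17 135] [220.65925926 287.51111111] [0.4081 0.2665 0.083 ]
4.05 [0.46046676 0.18934616 0.40469566]
```

View pics/w_seal.png

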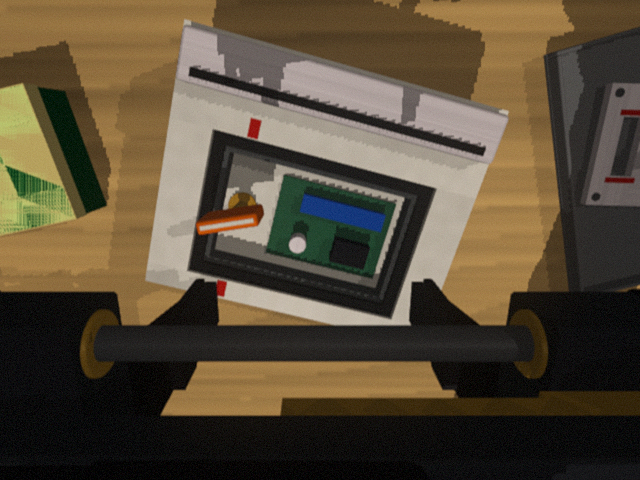

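The sealer's marks are at (254,128) and (221,288), the wing's white line runs from (198,229) to (258,214), and the bay's corners are near (212,131), (436,188), (391,318) and (188,270). Next I'll fit the bay and wing precisely.

Run:
```python
from h import *
im=cv2.imread('pics/w_seal.png'); f=np.load('w_seal.npz'); K,M=f['K'],f['M']
# refine bay corners: edges fit on dark frame outer boundary
g=cv2.cvtColor(im,cv2.COLOR_BGR2GRAY); hsv=cv2.cvtColor(im,cv2.COLOR_BGR2HSV)
C=np.array([[212,131],[436,188],[391,318],[188,270]],float)
L=[]
for i in range(4):
    a,b=C[i],C[(i+1)%4]; t=(b-a)/np.linalg.norm(b-a); n=np.array([t[1],-t[0]]); pts=[]  # outward
    for s in np.linspace(.12,.88,40):
        c=a+s*(b-a); ks=np.arange(-7,7.1,.5)
        v=np.array([cv2.getRectSubPix(g,(1,1),tuple((c+k*n).astype(np.float32).tolist()))[0,0] for k in ks],float)
        gr=np.gradient(v); 
        j=np.argmax(gr)
        if gr[j]>8: pts.append(c+ks[j]*n)
    pts=np.array(pts); ln=cv2.fitLine(pts.astype(np.float32),cv2.DIST_HUBER,0,.01,.01).ravel(); L.append(ln); print(i,len(pts))
def inter(a,b):
    s=np.linalg.solve(np.array([[a[0],-b[0]],[a[1],-b[1]]]),b[2:]-a[2:]); return a[2:]+s[0]*a[:2]
Q=np.array([inter(L[i-1],L[i]) for i in range(4)]); print(Q.round(1))
for z in (.08,.083):
    P=np.array([onz(K,M,q,z)[:2] for q in Q]); e=np.roll(P,-1,0)-P
    print(z,P.mean(0).round(4),(np.linalg.norm(e,axis=1)*1000).round(1),np.degrees(np.arctan2(e[:,1],e[:,0])).round(2))
cen=P.mean(0); yaw=np.radians(-14.64); ax=np.array([np.cos(yaw),np.sin(yaw)]); ay=np.array([-ax[1],ax[0]])
for m in ([.5356,.2332],[.4081,.2665]): d=np.array(m)-cen; print('mark in bay',(d@ax*1000).round(1),(d@ay*1000).round(1))
print('wing exp',(cen+.058*ay).round(4))
w=np.load('m_wing.npy'); roi=np.zeros_like(w); roi[195:245,185:275]=1
org=((hsv[...,0]<22)&(hsv[...,1]>120)&(hsv[...,2]>150)&(roi>0)).astype(np.uint8)
wh=((hsv[...,1]<110)&(hsv[...,2]>170)&(cv2.dilate(w,np.ones((5,5)))>0)).astype(np.uint8)
for n,mk in (('org',org),('wh',wh)):
    k,l,st,ce=cv2.connectedComponentsWithStats(mk); i=1+np.argmax(st[1:,4]); q=(l==i).astype(np.uint8)
    print(n,st[i],ce[i],np.round(rect(q,K,M,.12),4),onz(K,M,ce[i],.12))
```

```text
0 40
1 40
2 40
3 40
[[212.1 129.1]
 [436.  187.9]
 [390.7 318.8]
 [186.5 270. ]]
0.08 [0.4563 0.1939] [177.2 116.7 177.5 116.2] [-104.58  165.35   75.27  -14.77]
0.083 [0.4571 0.1939] [175.5 115.5 175.7 115. ] [-104.58  165.35   75.27  -14.77]
mark in bay 66.0 57.9
mark in bay -65.7 57.9
wing exp [0.4717 0.25  ]
org [197 215  61  19 418] [227.45215311 224.33492823] [ 0.4713  0.2495  8.2174 41.95    8.6786] [0.47127905 0.24894043 0.12      ]
wh [200 218  54  13 244] [226.25409836 223.99590164] [ 0.4715  0.2497  3.1837 37.8568  8.7853] [0.47152397 0.24975904 0.12      ]
```

Run:
```python
from h import *
s=status.read_state(); print(np.round(s['joint_positions'],3))
f=np.load('w_seal.npz'); im,K,M=cam('top'); hsv=cv2.cvtColor(im,cv2.COLOR_BGR2HSV)
import numpy as np
w=bestmask('top','wing_top')
if w is not None: print(w.sum(),cv2.boundingRect(w))
roi=np.zeros((480,640),bool); roi[285:310,208:242]=1
org=((hsv[...,0]<22)&(hsv[...,1]>120)&(hsv[...,2]>150)&roi); ys,xs=np.nonzero(org); print(org.sum(),xs.mean(),ys.mean())
cv2.imwrite('pics/topcrop.png',cv2.resize(im[230:360,180:330],None,fx=5,fy=5,interpolation=cv2.INTER_CUBIC)[:600,:750])
obs=[(f['K'],f['M'],(226.8,224.1)),(K,M,(xs.mean(),ys.mean()))]; print(tri(obs))
print(proj(K,M,[.4716,.2498,.12]),proj(K,M,[.4716,.2498,.085]))
goal([.4716,.2498,.36],np.radians(-81.2)); goal([.4716,.2498,.2715],np.radians(-81.2))
```

```text
[ 0.325  0.124 -0.856  1.752  0.097  1.309 -2.126]
0 nan nan<stdin>:8: RuntimeWarning: Mean of empty slice.
  ret = ret.dtype.type(ret / rcount)
<stdin>:10: RuntimeWarning: Mean of empty slice.
Traceback (most recent call last):
  File "h.py", line 22, in tri
    X=np.linalg.svd(np.array(A))[2][-1]; return X[:3]/X[3]
      ~~~~~~~~~~~~~^^^^^^^^^^^^^
numpy.linalg.LinAlgError: SVD did not converge
```

Run:
```python
from h import *
f=np.load('w_seal.npz'); c=vision.calibration('top'); im=cv2.imread('pics/top0.png'); hsv=cv2.cvtColor(im,cv2.COLOR_BGR2HSV)
K=np.array([[c['fx'],0,c['cx']],[0,c['fy'],c['cy']],[0,0,1.]]); M=np.eye(4); M[:3,:3]=cv2.Rodrigues(np.array(c['rvec'],float))[0]; M[:3,3]=np.ravel(c['tvec'])
roi=np.zeros((480,640),bool); roi[285:310,208:242]=1
org=((hsv[...,0]<25)&(hsv[...,1]>100)&(hsv[...,2]>120)&roi); ys,xs=np.nonzero(org); print(org.sum(),xs.mean(),ys.mean(),xs.min(),xs.max())
print(tri([(f['K'],f['M'],(226.8,224.1)),(K,M,(xs.mean(),ys.mean()))]))
print(proj(K,M,[.4716,.2498,.12]),proj(K,M,[.4716,.2498,.085]))
```

```text
107 224.16822429906543 298.14018691588785 213 234
[0.467213   0.25060615 0.10139338]
[221.5335032  296.19018859] [225.26240029 296.21927387]
```

Request:
play_rows([
  [0.07,-0.4,0.3,0,0,-0.28],
  [0.07,-0.4,0.3,0,0,-0.56],
  [0.07,-0.4,0.3,0,0,-0.84],
  [0.07,-0.4,0.3,0,0,-0.84],
])

```text
time: 4.55
ee_pos: [0.4706, 0.2507, 0.3592]
eef_rot: [0.976, 0.219, -0.001, -0.0]
ft_force: [1.0, -0.3, 0.4]
width: 0.0873
grip_force: 0.0
```

Request:
play_rows([
  [0,0,0,0,0,-0.28],
  [0,0,0,0,0,-0.56],
  [0,0,0,0,0,-0.82],
  [0,0,0,0,0,-0.82],
])

```text
time: 4.95
ee_pos: [0.4711, 0.2498, 0.3601]
eef_rot: [0.908, 0.419, 0.0, 0.0]
ft_force: [-0.4, -0.0, -0.9]
width: 0.0871
grip_force: 0.0
```

Request:
play_rows([
  [0,0,0,0,0,-0.28],
  [0,0,0,0,0,-0.56],
  [0,0,0,0,0,-0.82],
  [0,0,0,0,0,-0.82],
])

```text
time: 5.35
ee_pos: [0.4709, 0.25, 0.3599]
eef_rot: [0.798, 0.602, 0.0, 0.0]
ft_force: [-0.3, 0.5, -0.1]
width: 0.0874
grip_force: 0.0
```

Request:
play_rows([
  [0,0,0,0,0,-0.28],
  [0,0,0,0,0,-0.56],
  [0,0,0,0,0,-0.82],
  [0,0,0,0,0,-0.82],
  [0,0,0,0,0,-0.82],
])

```text
time: 5.85
ee_pos: [0.4708, 0.2503, 0.3598]
eef_rot: [0.653, 0.757, -0.0, 0.0]
ft_force: [0.4, -0.4, 0.5]
width: 0.0871
grip_force: 0.0
```

Run:
```python
from h import *
im,K,M=cam('wrist'); cv2.imwrite('pics/w_wing.png',im); 
s=status.read_state(); print(s['time'],s['ee_pos'],np.round(s['joint_positions'],3))
goal([.4716,.2498,.2715],np.radians(98.8))
f=np.load('w_seal.npz')
hsv=cv2.cvtColor(im,cv2.COLOR_BGR2HSV)
red=((hsv[...,0]<8)|(hsv[...,0]>172))&(hsv[...,1]>120)&(hsv[...,2]>60)
n,l,st,ce=cv2.connectedComponentsWithStats(red.astype(np.uint8))
for i in range(1,n):
    if st[i,4]>60: print('red',st[i],ce[i],onz(K,M,ce[i],.083).round(4))
for m in ((253.8,128.1),(220.7,287.5)):
    for i in range(1,n):
        if st[i,4]>60: print(tri([(f['K'],f['M'],m),(K,M,ce[i])]).round(4))
```

```text
5.9 [0.47078677 0.25039066 0.35980555] [ 0.395  0.372 -1.158  1.721  0.355  1.283 -0.692]
shift [-0.005  0.005  0.589] turn [ 0.    0.   -0.01]
red [212 197  23  18 234] [222.73931624 205.20940171] [0.4076 0.2665 0.083 ]
red [390 270  22  16 201] [400.44278607 277.88557214] [0.5355 0.2329 0.083 ]
[0.483  0.2565 0.1786]
[0.5355 0.2331 0.0834]
[0.4077 0.2665 0.0826]
[0.4817 0.255  0.2085]
```

View pics/w_wing.png

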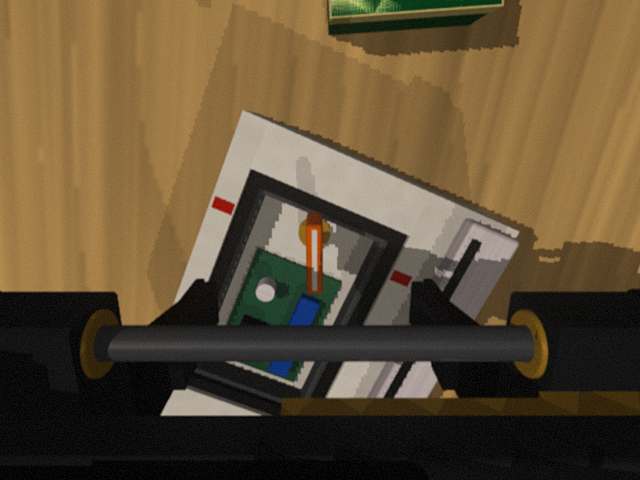

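The marks triangulate to a height of 83 mm, as they should. The wing, at about (315,260), is centred and aligned between the fingers, so I'll descend and grip.

Request:
play_rows([
  [0,0,0.2,0,0,-0.01],
  [0,0,0.4,0,0,-0.01],
  [0,0,0.59,0,0,-0.01],
  [0,0,0.59,0,0,-0.01],
  [0,0,0.59,0,0,-0.01],
])

```text
time: 6.4
ee_pos: [0.4707, 0.2508, 0.2719]
eef_rot: [0.649, 0.761, -0.0, -0.0]
ft_force: [0.0, 0.6, -0.0]
width: 0.0872
grip_force: 0.0
```

Request:
play_rows([
  [0,0,0,0,0,0],
  [0,0,0,0,0,0],
  [0,0,0,0,0,0],
  [0,0,0,0,0,0],
  [0,0,0,0,0,0],
], fingers=-1, squeeze=20)

```text
time: 6.9
ee_pos: [0.4708, 0.2505, 0.2715]
eef_rot: [0.648, 0.762, 0.0, 0.0]
ft_force: [0.3, 0.0, 0.0]
width: 0.0547
grip_force: 0.0
```

Request:
play_rows([
  [0,0,0,0,0,0],
  [0,0,0,0,0,0],
  [0,0,0,0,0,0],
])

```text
time: 7.2
ee_pos: [0.4707, 0.2505, 0.2712]
eef_rot: [0.648, 0.762, -0.0, 0.0]
ft_force: [-0.7, -0.1, -0.3]
width: 0.0307
grip_force: 0.0
```

Run:
```python
from h import *
s=status.read_state(); print(s['time'],s['ee_pos'],s['width'],s['grip_force'],s['ft_force'],s['torque'])
goal([.4716,.2498,.2715],np.radians(165.32))
```

```text
7.2 [0.47068371 0.25054749 0.271213  ] 0.030719694481529385 0.0 [-0.65817994 -0.14449741 -0.2636764 ] [-0.0041202  -0.0555973   0.05802749]
shift [-0.006  0.005 -0.002] turn [-0.     0.    -2.202]
```

Request:
play_rows([
  [0,0,0,0,0,0],
  [0,0,0,0,0,0],
  [0,0,0,0,0,0],
  [0,0,0,0,0,0],
  [0,0,0,0,0,0],
])

```text
time: 7.7
ee_pos: [0.471, 0.2505, 0.2712]
eef_rot: [0.648, 0.762, 0.0, 0.0]
ft_force: [3.5, 1.6, -2.8]
width: 0.0097
grip_force: 20.0
```

Request:
play_rows([
  [0,0,0,0,0,-0.2],
  [0,0,0,0,0,-0.4],
  [0,0,0,0,0,-0.6],
  [0,0,0,0,0,-0.74],
  [0,0,0,0,0,-0.74],
])

```text
time: 8.2
ee_pos: [0.4708, 0.2505, 0.2712]
eef_rot: [0.488, 0.873, 0.0, -0.0]
ft_force: [2.3, 1.4, -1.4]
width: 0.0102
grip_force: 20.0
```

Request:
play_rows([
  [0,0,0,0,0,-0.2],
  [0,0,0,0,0,-0.4],
  [0,0,0,0,0,-0.6],
  [0,0,0,0,0,-0.74],
  [0,0,0,0,0,-0.74],
])

```text
time: 8.7
ee_pos: [0.4707, 0.2504, 0.2712]
eef_rot: [0.312, 0.95, -0.0, -0.0]
ft_force: [0.1, -0.3, 0.8]
width: 0.0099
grip_force: 20.0
```

Request:
play_rows([
  [0,0,0,0,0,-0.2],
  [0,0,0,0,0,-0.4],
  [0,0,0,0,0,-0.6],
  [0,0,0,0,0,-0.73],
  [0,0,0,0,0,-0.73],
])

```text
time: 9.2
ee_pos: [0.4706, 0.2503, 0.2712]
eef_rot: [0.127, 0.992, -0.001, -0.0]
ft_force: [-1.6, -2.5, 2.9]
width: 0.01
grip_force: 20.0
```

Run:
```python
from h import *
s=status.read_state(); print(s['time'],s['ee_pos'],s['width'],s['grip_force'],s['ft_force'],s['torque'])
goal([.4716,.2498,.2715],np.radians(165.32))
```

```text
9.2 [0.47062482 0.25029238 0.27119104] 0.01001842118176826 19.999528439948335 [-1.56014772 -2.54990858  2.94774279] [-0.64205917  0.01261131  0.04845567]
shift [-0.007 -0.002 -0.002] turn [-0.002 -0.001  0.003]
```

Now open and rise, then look to check the wing's alignment.

Request:
play_rows([
  [0,0,0,0,0,0],
  [0,0,0,0,0,0],
  [0,0,0,0,0,0],
  [0,0,0,0,0,0],
  [0,0,0,0,0,0],
], fingers=1)

```text
time: 9.7
ee_pos: [0.4706, 0.2506, 0.2712]
eef_rot: [0.126, 0.992, -0.0, 0.0]
ft_force: [0.1, -0.5, 0.2]
width: 0.0417
grip_force: 0.0
```

Request:
play_rows([
  [0,0,-0.25,0,0,0],
  [0,0,-0.5,0,0,0],
  [0,0,-0.8,0,0,0],
  [0,0,-0.8,0,0,0],
  [0,0,-0.8,0,0,0],
])

```text
time: 10.2
ee_pos: [0.4708, 0.2507, 0.3918]
eef_rot: [0.126, 0.992, 0.0, 0.001]
ft_force: [-0.4, -0.9, 0.1]
width: 0.0814
grip_force: 0.0
```

Run:
```python
from h import *
im,K,M=cam('wrist'); cv2.imwrite('pics/w_turned.png',im)
hsv=cv2.cvtColor(im,cv2.COLOR_BGR2HSV)
red=((hsv[...,0]<6)|(hsv[...,0]>172))&(hsv[...,1]>120)&(hsv[...,2]>60)
n,l,st,ce=cv2.connectedComponentsWithStats(red.astype(np.uint8))
for i in range(1,n):
    if st[i,4]>60: print('red',st[i],ce[i],onz(K,M,ce[i],.083).round(4))
p=proj(K,M,[.4716,.2498,.12]); print(p)
w=bestmask('wrist','wing_top')
if w is not None:
    print(cv2.boundingRect(w))
    wh=((hsv[...,1]<110)&(hsv[...,2]>170)&(cv2.erode(w,np.ones((3,3)))>0)).astype(np.uint8)
    k,l,st,ce=cv2.connectedComponentsWithStats(wh); i=1+np.argmax(st[1:,4]); print(st[i],ce[i],np.round(rect((l==i).astype(np.uint8),K,M,.12),4))
s=status.read_state(); print(s['time'],s['ee_pos'],np.round(s['joint_positions'],2)); goal([.516,-.160,.40],np.radians(88.3))
```

```text
red [133 120  24   7 162] [144.52469136 122.95061728] [0.3662 0.1545 0.083 ]
red [308 131  11  20 218] [312.95412844 140.5       ] [0.4077 0.2668 0.083 ]
red [308 301   9  16 140] [312.01428571 308.71428571] [0.5356 0.2328 0.083 ]
[312.39664286 243.9355344 ]
(304, 202, 16, 72)
[311 217   4  54 216] [312.5 243.5] [ 0.4717  0.2499  2.058  37.2645 75.4587]
10.3 [0.47057205 0.2502544  0.39025862] [ 0.54  0.49 -1.41  1.68  0.49  1.4   0.37]
shift [-0.976 -2.573 -0.063] turn [-0.003  0.     2.575]
```

View pics/w_turned.png

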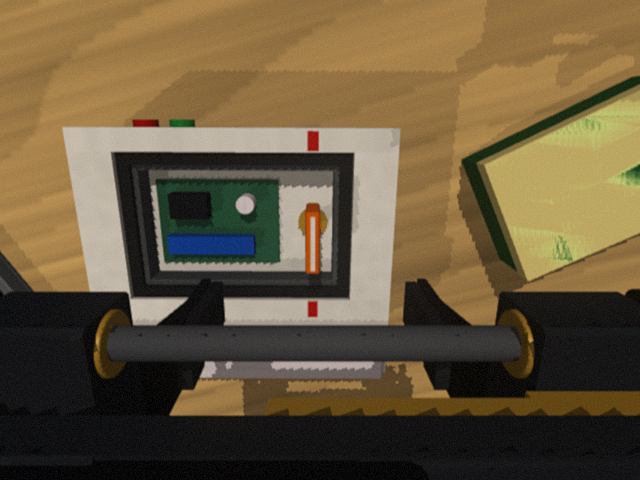

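The wing's white line, centred at (312,243), lies on the line through the marks at (313,140) and (312,309). The error is about 0.2°. Next is the panel.

Request:
play_rows([
  [-0.11,-0.29,0,0,0,0],
  [-0.22,-0.58,0,0,0,0],
  [-0.33,-0.86,-0.06,0,0,0],
  [-0.33,-0.86,-0.06,0,0,0],
])

```text
time: 10.7
ee_pos: [0.4883, 0.1058, 0.3992]
eef_rot: [0.131, 0.991, -0.001, -0.001]
ft_force: [-0.5, 0.6, -0.7]
width: 0.087
grip_force: 0.0
```

Request:
play_rows([
  [-0.11,-0.29,0,0,0,0],
  [-0.22,-0.58,0,0,0,0],
  [-0.33,-0.86,0,0,0,0],
  [-0.33,-0.86,0,0,0,0],
])

```text
time: 11.1
ee_pos: [0.5027, -0.0309, 0.3986]
eef_rot: [0.13, 0.991, -0.0, -0.001]
ft_force: [-0.1, 0.5, 0.1]
width: 0.0869
grip_force: 0.0
```

Request:
play_rows([
  [-0.11,-0.29,0,0,0,0.28],
  [-0.22,-0.58,0,0,0,0.56],
  [-0.32,-0.85,0,0,0,0.84],
  [-0.32,-0.85,0,0,0,0.86],
])

```text
time: 11.5
ee_pos: [0.5166, -0.1657, 0.3984]
eef_rot: [0.35, 0.937, -0.0, -0.001]
ft_force: [-0.2, 0.5, -0.5]
width: 0.0868
grip_force: 0.0
```

Request:
play_rows([
  [0,0,0,0,0,0.28],
  [0,0,0,0,0,0.56],
  [0,0,0,0,0,0.84],
  [0,0,0,0,0,0.86],
])

```text
time: 11.9
ee_pos: [0.5169, -0.1583, 0.3994]
eef_rot: [0.545, 0.838, -0.0, -0.001]
ft_force: [-0.1, 0.4, 0.9]
width: 0.087
grip_force: 0.0
```

Request:
play_rows([
  [0,0,0,0,0,0.28],
  [0,0,0,0,0,0.56],
  [0,0,0,0,0,0.84],
  [0,0,0,0,0,0.86],
  [0,0,0,0,0,0.86],
])

```text
time: 12.4
ee_pos: [0.517, -0.1589, 0.3998]
eef_rot: [0.716, 0.698, -0.0, -0.0]
ft_force: [1.1, -0.4, -0.1]
width: 0.087
grip_force: 0.0
```

Run:
```python
from h import *
im,K,M=cam('wrist'); cv2.imwrite('pics/w_panel3.png',im)
m=bestmask('wrist','panel')
if m is not None: print(np.round(rect(m,K,M,.012),4), cv2.boundingRect(m))
hsv=cv2.cvtColor(im,cv2.COLOR_BGR2HSV); red=((hsv[...,0]<8)|(hsv[...,0]>172))&(hsv[...,1]>120)&(hsv[...,2]>60)
n,l,st,ce=cv2.connectedComponentsWithStats(red.astype(np.uint8))
for i in range(1,n):
    if st[i,4]>60: print('red',st[i],ce[i],onz(K,M,ce[i],.012).round(4))
f=np.load('w_panel2.npz')
for a in ((251.2,139.1),(251.5,204.2)):
    for i in range(1,n):
        if st[i,4]>60: print('tri',tri([(f['K'],f['M'],a),(K,M,ce[i])]).round(4))
print('handle top px',proj(K,M,[.5163,-.160,.05]))
s=status.read_state(); print(s['time'],s['ee_pos'],np.round(s['joint_positions'],2)); goal([.5165,-.160,.038+.1635],np.radians(88.3))
```

```text
[ 5.158000e-01 -1.599000e-01  1.700991e+02  1.109324e+02  8.850250e+01] (252, 117, 122, 176)
red [277 133   6  31 146] [279.32876712 147.82876712] [ 0.4873 -0.1012  0.012 ]
red [343 133   6  31 157] [345.92356688 148.29936306] [ 0.5483 -0.1031  0.012 ]
tri [ 0.5233 -0.1052  0.09  ]
tri [ 0.5483 -0.1031  0.0121]
tri [ 0.4876 -0.101   0.0144]
tri [ 0.526  -0.1093  0.1543]
handle top px [312.61005564 219.02342338]
12.5 [ 0.51695334 -0.15918008  0.39995952] [ 1.11  0.31 -1.06  1.65  0.28  1.35 -0.02]
shift [-0.006 -0.002  1.323] turn [-0.001 -0.     0.005]
```

View pics/w_panel3.png

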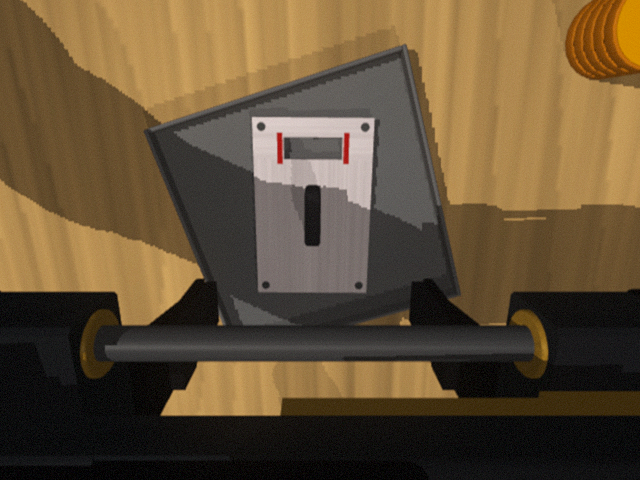

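The panel is as measured: the stripes triangulate at about 12–14 mm and the handle at (312,217) is centred between the fingers. Now descend and grip.

Request:
play_rows([
  [0,0,0.33,0,0,0],
  [0,0,0.66,0,0,0],
  [0,0,0.9,0,0,0],
  [0,0,0.9,0,0,0],
])

```text
time: 12.9
ee_pos: [0.5151, -0.1593, 0.261]
eef_rot: [0.717, 0.697, -0.001, -0.004]
ft_force: [-0.5, 0.6, 0.3]
width: 0.0867
grip_force: 0.0
```

Request:
play_rows([
  [0,0,0.2,0,0,0],
  [0,0,0.35,0,0,0],
  [0,0,0.42,0,0,0],
  [0,0,0.42,0,0,0],
  [0,0,0.42,0,0,0],
])

```text
time: 13.4
ee_pos: [0.5177, -0.1595, 0.2039]
eef_rot: [0.718, 0.696, 0.0, 0.001]
ft_force: [0.4, 0.9, -0.7]
width: 0.0869
grip_force: 0.0
```

Request:
play_rows([
  [0,0,0,0,0,0],
  [0,0,0,0,0,0],
  [0,0,0,0,0,0],
  [0,0,0,0,0,0],
  [0,0,0,0,0,0],
], fingers=-1, squeeze=55)

```text
time: 13.9
ee_pos: [0.517, -0.1594, 0.2024]
eef_rot: [0.718, 0.696, -0.0, 0.0]
ft_force: [-0.8, -0.4, 0.2]
width: 0.0548
grip_force: 0.0
```

Request:
play_rows([
  [0,0,0,0,0,0],
  [0,0,0,0,0,0],
  [0,0,0,0,0,0],
  [0,0,0,0,0,0],
  [0,0,0,0,0,0],
])

```text
time: 14.4
ee_pos: [0.5169, -0.1594, 0.2022]
eef_rot: [0.718, 0.696, -0.0, -0.0]
ft_force: [-2.6, -0.3, 2.5]
width: 0.015
grip_force: 1.4
```

Request:
play_rows([
  [0,0,0,0,0,0],
  [0,0,0,0,0,0],
])

```text
time: 14.6
ee_pos: [0.5168, -0.1594, 0.2022]
eef_rot: [0.718, 0.696, -0.0, -0.0]
ft_force: [-1.9, -0.3, 0.7]
width: 0.0138
grip_force: 55.0
```

Request:
play_rows([
  [0,0,-0.15,0,0,0],
  [0,0,-0.4,0,0,0],
  [0,0,-0.65,0,0,0],
  [0,0,-0.9,0,0,0],
  [0,0,-0.9,0,0,0],
])

```text
time: 15.1
ee_pos: [0.5183, -0.1591, 0.3416]
eef_rot: [0.718, 0.696, 0.001, 0.003]
ft_force: [0.9, -0.4, -4.2]
width: 0.0135
grip_force: 55.0
```

Request:
play_rows([
  [0,0,-0.25,0,0,0],
  [0,0,-0.4,0,0,0],
  [0,0,-0.4,0,0,0],
  [0,0,-0.4,0,0,0],
])

```text
time: 15.5
ee_pos: [0.5166, -0.1596, 0.3957]
eef_rot: [0.718, 0.696, -0.0, -0.0]
ft_force: [1.0, 0.3, -4.3]
width: 0.014
grip_force: 55.0
```

Run:
```python
from h import *
im,K,M=cam('wrist'); cv2.imwrite('pics/w_held.png',im)
s=status.read_state(); print(s['time'],s['ee_pos'],s['eef_rot'],s['width'],s['grip_force'],s['ft_force'],s['torque'],np.round(s['joint_positions'],2))
goal([.457,.1939,.40],np.radians(75.32))
hsv=cv2.cvtColor(im,cv2.COLOR_BGR2HSV); red=((hsv[...,0]<8)|(hsv[...,0]>172))&(hsv[...,1]>120)&(hsv[...,2]>60)
n,l,st,ce=cv2.connectedComponentsWithStats(red.astype(np.uint8))
z=s['ee_pos'][2]-.1975+.008
for i in range(1,n):
    if st[i,4]>60: print('red',st[i],ce[i],onz(K,M,ce[i],z).round(4))
m=bestmask('wrist','panel')
if m is not None: print(cv2.boundingRect(m),np.round(rect(m,K,M,z),4))
```

```text
15.55 [ 0.5164292  -0.1596053   0.39522444] [ 7.18387727e-01  6.95641880e-01 -6.58690170e-04 -1.00761008e-03] 0.01367681298476577 54.99890358187258 [-0.19835333  0.15670727 -4.22546843] [-0.03512603 -0.13925328 -0.06476259] [ 1.11  0.32 -1.06  1.66  0.28  1.34 -0.03]
shift [ 2.343 -0.472 -0.03 ] turn [-0.005 -0.     0.428]
red [236 139  14  65 721] [242.54646325 170.85436893] [ 0.4879 -0.1013  0.2057]
red [378 139  14  65 720] [384.35833333 170.75694444] [ 0.5489 -0.1032  0.2057]
(181, 105, 266, 294) [  0.5176  -0.1254 100.0336 110.6167  88.128 ]
```

View pics/w_held.png

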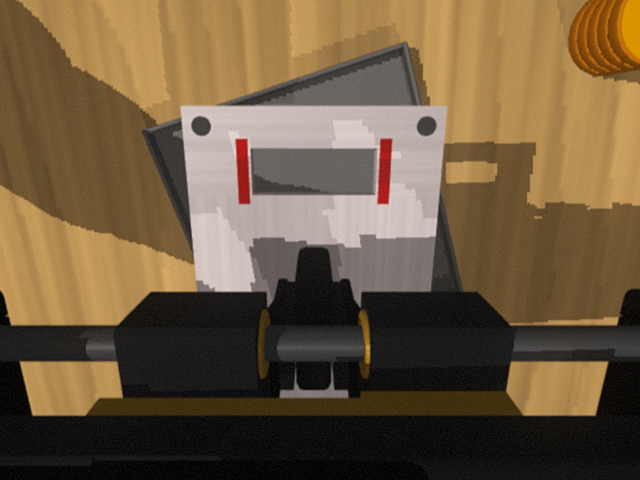

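The panel hangs level with stripes at (243,171) and (384,171), and its centre is about 0.6 mm off the grasp. Carry it above the bay.

Request:
play_rows([
  [0.2,-0.04,0,0,0,0],
  [0.5,-0.1,0,0,0,0],
  [0.78,-0.16,0,0,0,0],
  [0.78,-0.16,0,0,0,0],
])

```text
time: 16.0
ee_pos: [0.4954, -0.0352, 0.3964]
eef_rot: [0.715, 0.699, -0.0, -0.001]
ft_force: [0.1, -0.3, -3.4]
width: 0.0135
grip_force: 55.0
```

Request:
play_rows([
  [0.28,-0.05,0,0,0,0],
  [0.56,-0.1,0,0,0,0],
  [0.78,-0.16,0,0,0,0],
  [0.78,-0.16,0,0,0,0],
])

```text
time: 16.4
ee_pos: [0.4748, 0.0809, 0.3964]
eef_rot: [0.716, 0.698, -0.0, -0.001]
ft_force: [0.1, -0.3, -4.7]
width: 0.0133
grip_force: 55.0
```

Request:
play_rows([
  [0.25,-0.05,0,0,0,0.15],
  [0.5,-0.1,0,0,0,0.3],
  [0.78,-0.15,0,0,0,0.43],
  [0.78,-0.15,0,0,0,0.43],
  [0.78,-0.15,0,0,0,0.43],
])

```text
time: 16.9
ee_pos: [0.4573, 0.1943, 0.3962]
eef_rot: [0.791, 0.612, -0.001, -0.0]
ft_force: [0.7, -1.0, -4.3]
width: 0.0134
grip_force: 55.0
```

Request:
play_rows([
  [0,0,0,0,0,0],
  [0,0,0,0,0,0],
])

```text
time: 17.1
ee_pos: [0.4583, 0.1921, 0.3967]
eef_rot: [0.793, 0.61, -0.0, 0.0]
ft_force: [-0.0, -0.5, -4.5]
width: 0.0136
grip_force: 55.0
```

```bash
cat > chk.py <<'E'
from h import *
im,K,M=cam('wrist'); cv2.imwrite('pics/w_chk.png',im)
s=status.read_state(); print(s['time'],s['ee_pos'],s['width'],s['ft_force'],np.round(s['joint_positions'],2))
goal([.457,.1945,s['ee_pos'][2]],np.radians(75.32))
hsv=cv2.cvtColor(im,cv2.COLOR_BGR2HSV); red=((hsv[...,0]<6)|(hsv[...,0]>172))&(hsv[...,1]>120)&(hsv[...,2]>60)
n,l,st,ce=cv2.connectedComponentsWithStats(red.astype(np.uint8))
z=s['ee_pos'][2]-.1975+.008
for i in range(1,n):
    if st[i,4]>40: print('red',st[i],ce[i],'panel z',onz(K,M,ce[i],z).round(4),'rim z',onz(K,M,ce[i],.083).round(4))
E
python3 chk.py
```

```text
17.15 [0.4582208  0.19221006 0.39686847] 0.013835087201821146 [-0.32627957  0.28812    -4.82235606] [ 0.62  0.22 -1.23  1.76  0.22  1.32 -0.91]
shift [ 0.013 -0.012 -0.   ] turn [-0.001  0.001 -0.006]
red [236 139  14  65 725] [242.56551724 170.92413793] panel z [0.4437 0.2552 0.2074] rim z [0.4187 0.2479 0.083 ]
red [378 139  14  65 729] [384.40877915 170.8175583 ] panel z [0.5025 0.2396 0.2074] rim z [0.5207 0.2209 0.083 ]
```

View pics/w_chk.png

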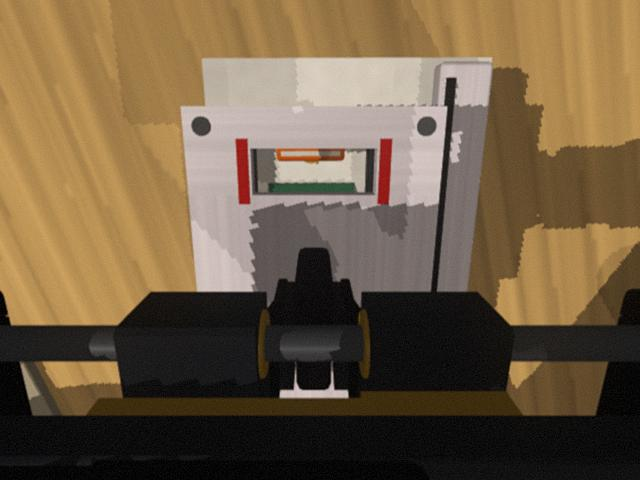

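Through the slot the wing shows at (311,155), which fits perspective from this height. I'll correct by about 2 mm and descend to just above the wing.

Request:
play_rows([
  [0.013,-0.012,0.2,0,0,-0.006],
  [0.013,-0.012,0.4,0,0,-0.006],
  [0.013,-0.012,0.46,0,0,-0.006],
  [0.013,-0.012,0.46,0,0,-0.006],
  [0.013,-0.012,0.46,0,0,-0.006],
])

```text
time: 17.65
ee_pos: [0.457, 0.196, 0.3294]
eef_rot: [0.791, 0.612, 0.001, 0.0]
ft_force: [-0.1, 0.1, -3.5]
width: 0.0137
grip_force: 55.0
```

Request:
play_rows([
  [0,0,0,0,0,0],
  [0,0,0,0,0,0],
  [0,0,0,0,0,0],
])

```text
time: 17.95
ee_pos: [0.4566, 0.1961, 0.3288]
eef_rot: [0.791, 0.612, 0.0, 0.0]
ft_force: [-1.0, -0.0, -4.4]
width: 0.0136
grip_force: 55.0
```

```bash
python3 chk.py
```

```text
18.0 [0.45659582 0.196011   0.32867122] 0.013721755005998112 [ 0.0547201   0.31906982 -3.1381022 ] [ 0.55  0.31 -1.18  1.85  0.31  1.19 -0.99]
shift [-0.009  0.005  0.   ] turn [ 0.002 -0.     0.004]
red [236 139  14  65 718] [242.57103064 170.89554318] panel z [0.442  0.2592 0.1392] rim z [0.4309 0.2559 0.083 ]
red [378 139  14  65 729] [384.37860082 170.81207133] panel z [0.501  0.2439 0.1392] rim z [0.5093 0.2355 0.083 ]
```

View pics/w_chk.png

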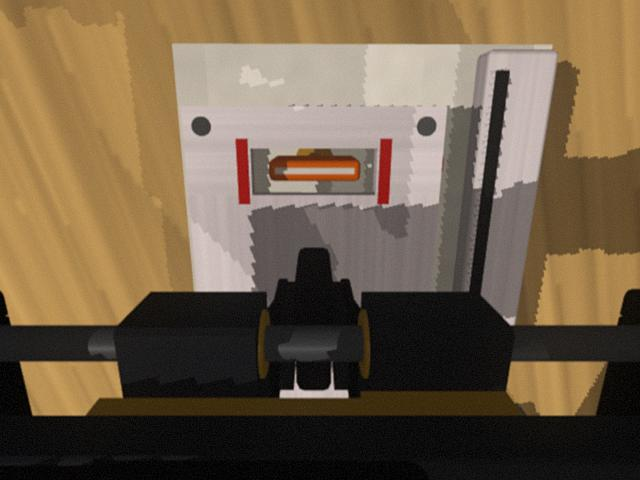

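The wing sits inside the slot outline at (314,169), with a residual of about 1.5 mm. I'll correct it and lower to just above the rim.

Request:
play_rows([
  [-0.01,0.005,0,0,0,0.004],
  [-0.01,0.005,0.1,0,0,0.004],
  [-0.01,0.005,0.2,0,0,0.004],
  [-0.01,0.005,0.29,0,0,0.004],
  [-0.01,0.005,0.29,0,0,0.004],
])

```text
time: 18.5
ee_pos: [0.456, 0.1939, 0.2821]
eef_rot: [0.791, 0.611, -0.002, -0.001]
ft_force: [-0.2, -0.1, -3.2]
width: 0.0134
grip_force: 55.0
```

Request:
play_rows([
  [0,0,0,0,0,0],
  [0,0,0,0,0,0],
  [0,0,0,0,0,0],
])

```text
time: 18.8
ee_pos: [0.457, 0.1945, 0.2852]
eef_rot: [0.792, 0.611, 0.0, 0.0]
ft_force: [0.7, -0.5, -4.0]
width: 0.0136
grip_force: 55.0
```

```bash
python3 chk.py
```

```text
18.85 [0.45701165 0.19445681 0.28518961] 0.013175493700506401 [ 0.23192105  0.12445433 -3.93961997] [ 0.5   0.37 -1.14  1.89  0.37  1.12 -1.04]
shift [ 0. -0. -0.] turn [ 0.002 -0.001  0.   ]
red [236 139  14  65 724] [242.5538674 170.8480663] panel z [0.4425 0.2578 0.0957] rim z [0.44   0.2571 0.083 ]
red [378 139  14  66 732] [384.33469945 170.8442623 ] panel z [0.5014 0.2424 0.0957] rim z [0.5033 0.2405 0.083 ]
red [153 161  32  17 514] [168.91050584 168.99027237] panel z [0.4122 0.2666 0.0957] rim z [0.4074 0.2665 0.083 ]
red [442 161  30  17 495] [456.52929293 169.0020202 ] panel z [0.5316 0.2353 0.0957] rim z [0.5357 0.2328 0.083 ]
```

View pics/w_chk.png

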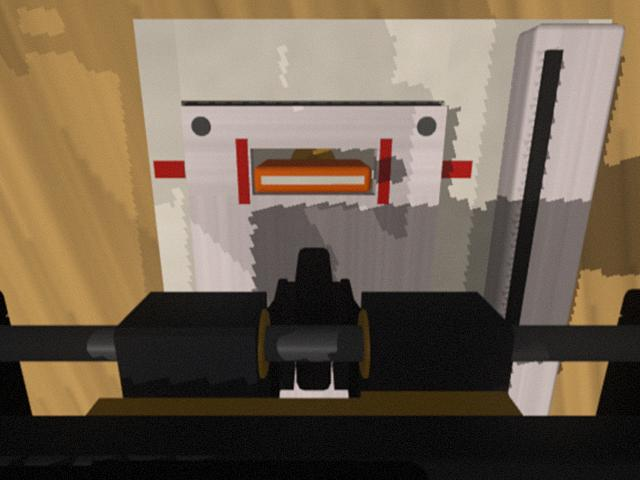

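The slot midpoint is within 0.6 mm of the marks' midpoint, and the wing is up through the slot. Now lower gently while watching the force.

Request:
play_rows([
  [0,0,0.015,0,0,0],
  [0,0,0.03,0,0,0],
  [0,0,0.045,0,0,0],
  [0,0,0.045,0,0,0],
  [0,0,0.045,0,0,0],
])

```text
time: 19.35
ee_pos: [0.4569, 0.1943, 0.2782]
eef_rot: [0.792, 0.611, -0.0, 0.0]
ft_force: [-2.5, -1.5, 0.2]
width: 0.0134
grip_force: 55.0
```

Request:
play_rows([
  [0,0,0.01,0,0,0],
  [0,0,0.02,0,0,0],
  [0,0,0.02,0,0,0],
  [0,0,0.02,0,0,0],
])

```text
time: 19.75
ee_pos: [0.4569, 0.1943, 0.2751]
eef_rot: [0.792, 0.611, 0.0, 0.0]
ft_force: [-2.6, -2.8, 6.0]
width: 0.0135
grip_force: 55.0
```

Request:
play_rows([
  [0,0,0.01,0,0,0],
  [0,0,0.01,0,0,0],
  [0,0,0.01,0,0,0],
  [0,0,0.01,0,0,0],
])

```text
time: 20.15
ee_pos: [0.4569, 0.1944, 0.2737]
eef_rot: [0.792, 0.611, 0.0, 0.0]
ft_force: [-2.7, -2.6, 7.8]
width: 0.0133
grip_force: 55.0
```

Request:
play_rows([
  [0,0,0.007,0,0,0],
  [0,0,0.007,0,0,0],
  [0,0,0.007,0,0,0],
  [0,0,0.007,0,0,0],
])

```text
time: 20.55
ee_pos: [0.4569, 0.1945, 0.2732]
eef_rot: [0.792, 0.611, -0.0, 0.0]
ft_force: [-6.7, -4.8, 14.1]
width: 0.0135
grip_force: 55.0
```

Request:
play_rows([
  [0,0,0.005,0,0,0],
  [0,0,0.005,0,0,0],
  [0,0,0.005,0,0,0],
  [0,0,0.005,0,0,0],
])

```text
time: 20.95
ee_pos: [0.4569, 0.1946, 0.2731]
eef_rot: [0.792, 0.611, -0.0, 0.001]
ft_force: [-10.3, -7.1, 25.1]
width: 0.0137
grip_force: 55.0
```

```bash
python3 chk.py; python3 -c "
from h import *
s=status.read_state(); print(s['ee_pos'],s['ft_force'],s['torque'],s['grip_force']); goal([.457,.1945,.2732],np.radians(75.32))
im=cv2.imread('pics/w_chk.png'); 
"
```

```text
21.0 [0.45692413 0.19461411 0.27312124] 0.013534936850130266 [-9.39229664 -7.61545485 25.3172494 ] [ 0.49  0.38 -1.13  1.9   0.39  1.1  -1.05]
shift [-0.001  0.001  0.   ] turn [0.001 0.003 0.   ]
red [236 139  14  65 724] [242.44198895 171.06906077] panel z [0.4423 0.2575 0.0836] rim z [0.4422 0.2574 0.083 ]
red [378 139  14  65 729] [384.30727023 170.70096022] panel z [0.5012 0.2422 0.0836] rim z [0.5013 0.2421 0.083 ]
red [142 163  35  18 581] [159.13769363 171.48881239] panel z [0.4077 0.2664 0.0836] rim z [0.4074 0.2664 0.083 ]
red [450 163  34  18 584] [466.39212329 171.47089041] panel z [0.5352 0.2329 0.0836] rim z [0.5355 0.2328 0.083 ]
[0.45692413 0.19461411 0.27312124] [-9.39229664 -7.61545485 25.3172494 ] [-1.59264978  2.17394043  0.05097777] 55.00175521709025
shift [-0.001  0.001 -0.001] turn [0.001 0.003 0.   ]
```

Request:
play_rows([
  [0,0,0,0,0,0],
  [0,0,0,0,0,0],
  [0,0,0,0,0,0],
  [0,0,0,0,0,0],
  [0,0,0,0,0,0],
])

```text
time: 21.5
ee_pos: [0.4569, 0.1946, 0.2731]
eef_rot: [0.792, 0.611, -0.0, 0.001]
ft_force: [-10.8, -7.4, 25.4]
width: 0.0134
grip_force: 55.0
```

The pose and push are steady at 25 N, and the panel is at ledge height. I'm handing the job in while holding.

```bash
python3 -c "
from bench import job; print(job.close_job())"
```

```text
the job is handed in; nothing more can be done
None
```

The job is handed in (no verdict came back): wing turned first to within about 0.2° of the marks, panel then seated over it at ledge height and held pressed at about 25 N, 21.5 s on the clock; I viewed 11 pictures, one over the limit of 10.

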